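Return the missing brush stock to its place in the tight rack

TASK

Put the loose brush stock back into its place in the size-graded row on the rack. The sprung jaw keeps the row tight and closes it again when let go, so part the row with the stock itself: press it sideways against the bare upper face of the taller neighbour until the jaw is back at its stop, then slide it down over the rail, between its two neighbours, until it stands fully home. Lean on the wood gently, never more than about 20 N, keep every stock upright and leave the other things alone.

Things in the scene. Friction and masses are not known exactly. Their poses are not given: they have to be found in the camera images.
- rack: saddle rack of darker wood, fixed to the table. Base board 118 (x) by 216 (y) by 18 mm; the row stands along its y axis on the board's top, 18 mm above the origin (centre of the board's underside, z up). No side walls: fingers may pass along the stocks' ends. With five stocks home and tight their centres lie at x = 0, y = -64, -42, -20, 2 and 24 mm, lowest stock first.
- rail_mid (a point): top of the steel rail, 14 mm above the board, above the rack's origin. The rail runs along the rack's y, is 13 mm wide with a rounded top, and the stocks straddle it.
- cheek_face (a point): top middle of the inner face of the fixed cheek, an upright block 78 mm wide, 22 mm thick and 46 mm tall above the board at the -y end of the row, inner face at rack y = -75 mm. More than 40 N between two stocks, or between the loose or an end stock and the rack, bruises the beech.
- jaw (a joint): sprung jaw, a wooden upright at the +y end of the row, 78 mm wide, 22 mm thick, 70 mm tall above the board; its inner face is at rack y = 13 mm + this value (m). 0: tight on four stocks; 0.022: tight on five; 0.025: at its stop, where the place is about 3 mm wider than a stock. Two springs press it towards -y with about 7 N at 0 rising to 11 N at 0.025; let go, it closes the row again.
- jaw_face (a point): top middle of the jaw's inner face, 70 mm above the board.
- stock_36: lowest, first of the row, next to the fixed cheek: pale beech brush stock like stock_56, also 60 mm long (x) and 22 mm thick (y, along the row), but 36 mm tall. Same groove, rounding and origin. Starts upright on the rack, within 1 mm of its neighbours.
- stock_46: second of the row; the 66 mm stock behind it stands 20 mm higher, so a stock held just above this one can push that one's bare upper face: pale beech brush stock like stock_56, also 60 mm long (x) and 22 mm thick (y, along the row), but 46 mm tall. Same groove, rounding and origin. Starts upright on the rack, within 1 mm of its neighbours.
- stock_66: third of the four in the row at the start: pale beech brush stock like stock_56, also 60 mm long (x) and 22 mm thick (y, along the row), but 66 mm tall. Same groove, rounding and origin. Starts upright on the rack, within 1 mm of its neighbours.
- stock_76: tallest, last of the row, next to the jaw: pale beech brush stock like stock_56, also 60 mm long (x) and 22 mm thick (y, along the row), but 76 mm tall. Same groove, rounding and origin. Starts upright on the rack, within 1 mm of its neighbours.
- stock_56: the loose stock, on the table right of the rack: pale beech block 60 mm long (x), 22 mm thick (y), 56 mm tall, vertical corners rounded 9 mm, edges 3 mm, dark tuft holes in top. Groove in the underside 17 mm wide, 18 mm deep, at mid-length, through the thickness, straddles the rail. Origin: centre of underside. Grasp by the ends, 60 mm apart. It belongs between stock_46 and stock_66.
- black_pot: bystander, leave alone: black moulded pot, 76 mm wide, 62 mm tall. Origin: centre of its underside.
- tar_pot: bystander, leave alone: small dark iron pot, 72 mm wide, 40 mm tall. Origin: centre of its underside.
- brush_head: bystander, leave alone: round bristle brush head in a white ferrule, 74 mm wide and tall. Origin: centre of its underside.
- whetstone: bystander, leave alone: dark slate whetstone in its shoe, 109 x 67 x 18 mm. Origin: centre of its underside.
- wax_lump: bystander, leave alone: lump of orange wax, 32 x 42 x 27 mm. Origin: centre of its underside.
- hackle_comb: bystander, leave alone: wooden-backed steel pin comb, 171 x 49 x 20 mm. Origin: centre of its underside.

How it is judged (in metres and radians):
On the way, in this order (a step that is already met when the one before it is completed fails the run):
1. the row is parted at the right place, the loose stock held in front of the 66 mm stock (value of joint jaw above 0.023 m and y of stock_66 in the frame of rack above -0.003 m and y of stock_46 in the frame of rack below -0.036 m and z of stock_56 in the frame of rack above 0.025 m and y of stock_56 in the frame of rack between -0.03 and -0.01 m), for 0.1 s.
2. the loose stock stands home on the rack between the 46 mm and the 66 mm stock (z of stock_56 in the frame of rack between 0.0155 and 0.0205 m and x of stock_56 in the frame of rack between -0.004 and 0.004 m and angle between stock_56's own z axis and vertical below 0.09 rad and y of stock_46 in the frame of rack below -0.036 m and y of stock_56 in the frame of rack between -0.027 and -0.013 m and y of stock_66 in the frame of rack above -0.004 m), for 0.2 s.
At the end, for the whole second after the job is handed in: all five stocks stand upright (within 0.06 rad) and at rest on the rack's board astride the rail, in order of height, each within 3 mm along the row and 2.5 mm in height of its place in the tight row, and the jaw is closed on the row, 0.0195 to 0.0235 m (y of stock_36 in the frame of rack between -0.067 and -0.061 m and z of stock_36 in the frame of rack between 0.0155 and 0.0205 m and x of stock_36 in the frame of rack between -0.004 and 0.004 m and angle between each of stock_36, stock_46, stock_56, stock_66, stock_76's own z axis and vertical below 0.06 rad and linear speed of each of stock_36, stock_46, stock_56, stock_66, stock_76 below 0.01 m/s and y of stock_46 in the frame of rack between -0.045 and -0.039 m and z of stock_46 in the frame of rack between 0.0155 and 0.0205 m and x of stock_46 in the frame of rack between -0.004 and 0.004 m and y of stock_56 in the frame of rack between -0.023 and -0.017 m and z of stock_56 in the frame of rack between 0.0155 and 0.0205 m and x of stock_56 in the frame of rack between -0.004 and 0.004 m and y of stock_66 in the frame of rack between -0.001 and 0.005 m and z of stock_66 in the frame of rack between 0.0155 and 0.0205 m and x of stock_66 in the frame of rack between -0.004 and 0.004 m and y of stock_76 in the frame of rack between 0.021 and 0.027 m and z of stock_76 in the frame of rack between 0.0155 and 0.0205 m and x of stock_76 in the frame of rack between -0.004 and 0.004 m and value of joint jaw between 0.0195 and 0.0235 m); the robot touches nothing.
It fails at once if stocks pressed on each other or on the rack with more than 40 N (contact force between any of stock_56, stock_36 and stock_46 above 40 N or contact force between any of stock_56, stock_46 and stock_66 above 40 N or contact force between any of stock_36, stock_56, stock_76 and rack above 40 N or contact force between stock_66 and stock_76 above 40 N).
It fails at once if a stock tipped over (angle between any of stock_36, stock_46, stock_56, stock_66, stock_76's own z axis and vertical above 0.4 rad).
It fails at once if a bystander moved more than 20 mm (distance of any of black_pot, tar_pot, brush_head, whetstone, wax_lump, hackle_comb from where it was at the start of the episode above 0.02 m).
It also fails if it takes over 45 s, if anything falls off the work surface, if the arm or the gripper's body presses on something with over 40 N, if the wrist force passes 120 N, or if a joint passes its speed limit or range.

ROBOT

A 7-joint arm with a two-finger parallel gripper is mounted at the origin on the work surface; the furniture and walls round the work are solid. World frame = base frame: x ahead of the robot, y to its left, z up, the work surface at z = 0. Lengths are in mm, angles in degrees, forces in N, time in s.
With the tool pointing down it reaches from about 400 to 850 mm from the base axis. Payload 4.5 kg.
Tool frame: the origin (TCP) lies on the centre line of the jaws, within the pads' length; the fingertips stand 22 mm ahead of it and the grasp point (between the pads) lies 3 mm ahead of it; z points along the fingers, y is the line along which they close (so a half turn about z gives the same grasp; the last joint's range is limited). The gripper opens to 85 mm and grips with 20 to 120 N. Pads are 22 mm wide; open, the fingers measure 114 mm over their backs; the gripper's body (76 mm by 85 mm) begins 54 mm behind the grasp point. The pads swing forward as they close: fully open they stand 13 mm farther back than shut.
Start: joints at [74.129, 39.483, -11.15, 89.685, 9.013, 51.709, -12.324], TCP at [191.166, -595.069, 253.317] pointing down, gripper open.
Joint ranges: [-172.22, 172.22], [-26.19, 119.32], [-84.43, 86.54], [7.71, 146.69], [-57.33, 237.33], [2.42, 119.75], [-152.13, 152.13]. Speed limits (degrees/s): [147.25, 147.25, 180, 180, 180, 180, 180].

INTERFACE

Orientations are given as a 3x3 rotation matrix whose columns are the frame's x, y, z axes.
In Python, from bench import state, imaging, job, models gives the robot as it stands.
- The arm moves only by the tool arm_command, never from a script. Its argument "increments" is a list of rows, each a list of 2 entries, a list of its own where there are three numbers: the shift along the tool's x, y, z each as a share of 0.075 m, from -1 to 1, then the turn, a rotation vector about the tool's x, y, z each as a share of 6 degrees, from -1 to 1. In form: [[[x, y, z], [rx, ry, rz]], ...]. A call has 1 to 12 rows; each row shifts and turns the commanded pose from where the row before left it, along the tool's axes as they then stand; what a row does not reach is not made up. A row lasts 1/12 s, in which the tool goes at most 41.7 mm and 7.16 degrees, less where a joint would pass 70% of its speed; a pose out of reach is approached as far as the arm can. A call with a number of a shift or a turn outside -1 to 1 is refused whole. A call with a gripper value outside its range is refused whole. "claw" is the gripper command: -1 is shut, 1 is fully open, values between are in proportion, set as the call begins (left out, the last holds). The fingers move at their own pace and stop on an object; "squeeze" is the grip in N (left out, the last holds). Time passes only in rows, so rows that do not move let the fingers close. It gives the time, the measured TCP pose, the force, the opening and the grip force at its end, in the units of the state.
- state(): the state, without advancing time (a new reading comes with each control period).
- imaging.read_camera(name): name is "side" or "top" or "wrist"; returns the picture (480x640x3 uint8, blue, green, red); there is no depth.
- imaging.camera_model(name): a dict with "fx", "fy", "cx", "cy" (pixels), "camera_from_world" (4x4, takes a point from world to camera coordinates). Camera axes: x right, y up, looking along -z (the intrinsics and any distortion apply to the point x, -y, -z); pixel columns grow to the right and rows downward; lengths in mm; the calibration is good to about 2 mm. A picture is of the moment at which its call begins: read the wrist's pose just before it. camera_model takes no time and is no camera call; for the wrist camera it gives the pose at the moment of the call.
- job.hand_in(): hands the job in; it is judged then, once.
Trained networks look in the newest picture that a camera, given by its name, has taken for a name from the list of things; names that differ only in an ending like _2 or _b are one class to them, and where a whole thing is asked for, a point or a joint stands for the part that bears it (a point fixed in the world has none). Each returns a list of dicts, best first, with "conf" (0 to 1); they miss things now and then, are a little off and sometimes report something else, mostly with a low value. They report only what shows in the picture. A call takes as long as a camera call.
- models.masks_of(camera, label): "pixels" (480x640 bool, what is visible of it).
- models.landmark_of(camera, label): "centre" ([x, y, z] in mm, in world coordinates, good to about 4 mm: a listed point, or the origin of a listed thing).
The state is a dict: "t": time; "joint_pos": joint angles; "joint_velocities": joint speeds; "joint_efforts": joint torques, N m; "tool_pos": TCP position; "tool_rot": TCP orientation; "force": force on the tool from outside, world axes, zero at the start; "torque": the same for the moment, N m; "grip_width": opening from 0.0 (shut) to 1.0 (fully open); "grip_force": force on a finger pad.
Only numpy, scipy, OpenCV 4.12 (cv2) and the standard library are available. Lean on these libraries where they do the work, as an engineer would, in place of code of your own. Each camera call takes 0.05 s, during which the arm holds its last target. There are 200 camera calls.

## Working session

There is one attempt and no reset: what is moved stays moved. The work goes in short steps, Python scripts to look and compute and a tool call to move; the robot and the scene stay as the last step left them, time stands still between calls to the robot, and variables do not carry over. Pictures are saved under pics/ and viewed, at most 10 in all, crops included, and the job is handed in when it is done.

Besides the shell and the picture viewer there is one more tool, called after "Request:" as name(argument=value, ...), one argument or row to a line, values as JSON. arm_command: Moves the arm, as the interface text tells. Its arguments: {"type":"object","properties":{"increments":{"type":"array"},"claw":{"type":"number"},"squeeze":{"type":"number"}},"required":["increments"]}

```bash
mkdir -p pics
cat > h.py <<'E'
from bench import state, imaging, job, models
import numpy as np, cv2
np.set_printoptions(precision=1,suppress=True)
def lm(c,n):
    r=models.landmark_of(c,n); return [(np.round(d["centre"],1).tolist(),round(d["conf"],2)) for d in r[:2]]
def proj(c,p):
    m=imaging.camera_model(c); q=np.array(m["camera_from_world"])@np.r_[p,1]
    return np.array([m["cx"]+m["fx"]*q[0]/-q[2], m["cy"]+m["fy"]*-q[1]/-q[2]])
E
python3 - <<'E'
from h import *
for c in("side","top"):
    cv2.imwrite(f"pics/{c}0.png",imaging.read_camera(c))
    for n in("rack","rail_mid","cheek_face","jaw_face","stock_36","stock_46","stock_66","stock_76","stock_56"): print(c,n,lm(c,n))
s=state();print(s["t"],s["tool_pos"],s["tool_rot"],s["grip_width"])
for c in("side","top"):
    m=imaging.camera_model(c);print({k:v for k,v in m.items()})
E
```

```text
side rack [([475.7, 47.4, 2.7], 0.71)]
side rail_mid [([478.8, 50.7, 31.7], 0.74), ([472.5, -7.8, 13.8], 0.45)]
side cheek_face [([471.3, -19.6, 64.6], 0.86)]
side jaw_face [([479.2, 63.8, 91.5], 0.87)]
side stock_36 [([522.8, -291.3, -4.3], 0.71), ([474.3, -7.4, 16.1], 0.6)]
side stock_46 [([522.8, -291.3, -4.3], 0.71), ([474.3, -7.4, 16.1], 0.6)]
side stock_66 [([522.8, -291.3, -4.3], 0.71), ([474.3, -7.4, 16.1], 0.6)]
side stock_76 [([522.8, -291.3, -4.3], 0.71), ([474.3, -7.4, 16.1], 0.6)]
side stock_56 [([522.8, -291.3, -4.3], 0.71), ([474.3, -7.4, 16.1], 0.6)]
top rack [([476.0, 53.4, 0.1], 0.57)]
top rail_mid [([481.4, 56.7, 32.0], 0.95), ([474.5, 10.4, 12.8], 0.6)]
top cheek_face []
top jaw_face [([478.7, 65.2, 88.2], 0.96)]
top stock_36 [([475.9, -12.0, 17.6], 0.78), ([474.3, 12.1, 13.1], 0.78)]
top stock_46 [([475.9, -12.0, 17.6], 0.78), ([474.3, 12.1, 13.1], 0.78)]
top stock_66 [([475.9, -12.0, 17.6], 0.78), ([474.3, 12.1, 13.1], 0.78)]
top stock_76 [([475.9, -12.0, 17.6], 0.78), ([474.3, 12.1, 13.1], 0.78)]
top stock_56 [([475.9, -12.0, 17.6], 0.78), ([474.3, 12.1, 13.1], 0.78)]
1.0 [ 191.1 -595.1  253.3] [[ 1.   0.3  0. ]
 [ 0.3 -1.  -0. ]
 [-0.   0.  -1. ]] 0.9975527118959873
{'fx': 591.5677895061845, 'fy': 591.5677895061845, 'cx': 324.71557006677267, 'cy': 231.15500105403214, 'camera_from_world': array([[   -1. ,    -0.2,    -0. ,   521.1],
       [    0.1,    -0.6,     0.8,   -79.3],
       [   -0.2,     0.8,     0.6, -1554.8],
       [    0. ,     0. ,     0. ,     1. ]])}
{'fx': 521.9862731911529, 'fy': 521.9862731911529, 'cx': 315.23531353580006, 'cy': 237.5806437341906, 'camera_from_world': array([[    0. ,    -1. ,     0. ,    99.7],
       [    1. ,     0. ,     0.2,  -528.4],
       [   -0.2,     0. ,     1. , -1234.9],
       [    0. ,     0. ,     0. ,     1. ]])}
```

View pictures.

View pics/top0.png

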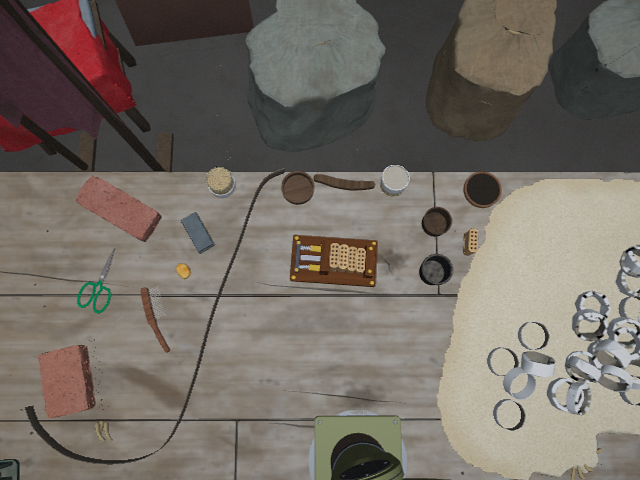

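View pics/side0.png

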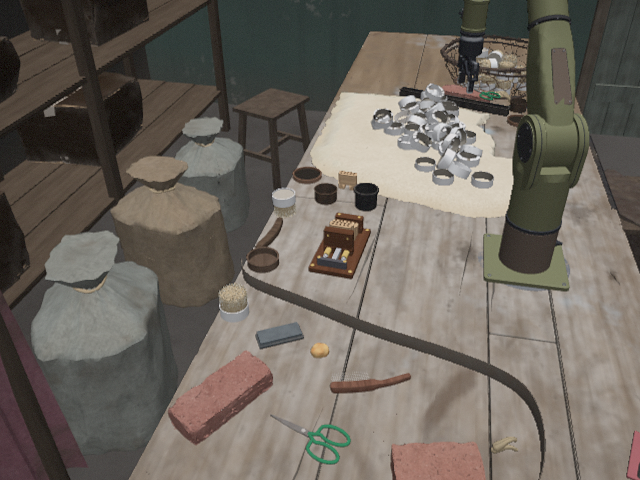

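```bash
cat >> h.py <<'E'
from scipy.spatial.transform import Rotation as R
def plan(target,n,yaw=None,s=None):
    """rows in tool axes: move to target in n equal steps; yaw = wanted world angle (deg) of tool y"""
    s=s or state(); Rm=np.array(s["tool_rot"]); p=np.array(s["tool_pos"])
    d=(np.array(target)-p)/n; dy=0
    if yaw is not None:
        cur=np.degrees(np.arctan2(Rm[1,1],Rm[0,1])); dy=(yaw-cur+90)%180-90
    for i in range(n):
        v=Rm.T@d/75; print([np.round(v,3).tolist(),[0,0,round(-dy/n/6,3)]]); Rm=Rm@R.from_rotvec([0,0,-dy/n],degrees=True).as_matrix()
E
python3 - <<'E'
from h import *
print(state()["tool_rot"].tolist() if hasattr(state()["tool_rot"],"tolist") else state()["tool_rot"])
plan([520,-275,230],13,0)
m=imaging.camera_model("wrist");print(m["fx"],np.linalg.inv(np.array(m["camera_from_world"])))
E
```

```text
[[0.9520791807379199, 0.30585165276922505, 1.0185509594830321e-05], [0.3058516528412, -0.9520791790646661, -5.6972427944208244e-05], [-7.727699635580302e-06, 5.7357517466521354e-05, -0.9999999983251987]]
[[0.422, -0.209, 0.024], [0, 0, np.float64(-0.926)]]
[[0.44, -0.168, 0.024], [0, 0, np.float64(-0.926)]]
[[0.454, -0.124, 0.024], [0, 0, np.float64(-0.926)]]
[[0.464, -0.08, 0.024], [0, 0, np.float64(-0.926)]]
[[0.469, -0.034, 0.024], [0, 0, np.float64(-0.926)]]
[[0.471, 0.011, 0.024], [0, 0, np.float64(-0.926)]]
[[0.467, 0.057, 0.024], [0, 0, np.float64(-0.926)]]
[[0.46, 0.102, 0.024], [0, 0, np.float64(-0.926)]]
[[0.448, 0.146, 0.024], [0, 0, np.float64(-0.926)]]
[[0.431, 0.188, 0.024], [0, 0, np.float64(-0.926)]]
[[0.411, 0.229, 0.024], [0, 0, np.float64(-0.926)]]
[[0.387, 0.268, 0.024], [0, 0, np.float64(-0.926)]]
[[0.359, 0.304, 0.024], [0, 0, np.float64(-0.926)]]
336.89751520306316 [[   0.3    0.9    0.3  268.1]
 [  -1.     0.3    0.1 -569.5]
 [  -0.    -0.3    0.9  374.9]
 [   0.     0.     0.     1. ]]
```

Request:
arm_command(
  increments=[
    [[0.42, -0.21, 0.024], [0, 0, -0.93]],
    [[0.44, -0.17, 0.024], [0, 0, -0.93]],
    [[0.454, -0.124, 0.024], [0, 0, -0.93]],
    [[0.464, -0.08, 0.024], [0, 0, -0.93]],
    [[0.47, -0.034, 0.024], [0, 0, -0.93]],
    [[0.47, 0.01, 0.024], [0, 0, -0.93]],
    [[0.467, 0.057, 0.024], [0, 0, -0.93]],
    [[0.46, 0.1, 0.024], [0, 0, -0.93]],
    [[0.448, 0.146, 0.024], [0, 0, -0.93]],
    [[0.43, 0.19, 0.024], [0, 0, -0.93]],
    [[0.41, 0.23, 0.024], [0, 0, -0.93]],
    [[0.387, 0.268, 0.024], [0, 0, -0.93]],
  ],
  claw=1,
)

```text
t: 2.0
tool_pos: [495.0, -297.7, 231.8]
tool_rot: [[0.087, 0.996, 0.0], [0.996, -0.087, -0.001], [-0.001, 0.0, -1.0]]
force: [0.8, -0.8, -0.6]
grip_width: 1.006
grip_force: 0.0
```

Request:
arm_command(
  increments=[
    [[0.36, 0.3, 0.024], [0, 0, -0.93]],
    [[0, 0, 0], [0, 0, 0]],
    [[0, 0, 0], [0, 0, 0]],
  ],
)

```text
t: 2.25
tool_pos: [520.6, -271.4, 229.9]
tool_rot: [[-0.011, 1.0, 0.001], [1.0, 0.011, 0.001], [0.001, 0.001, -1.0]]
force: [-0.3, -1.2, -0.6]
grip_width: 0.999
grip_force: 0.0
```

Run:
```python
from h import *
s=state();print(s["t"],s["tool_pos"],s["tool_rot"])
cv2.imwrite("pics/w1.png",imaging.read_camera("wrist"))
print(lm("wrist","stock_56"))
print(lm("top","stock_56"), [ (round(d["conf"],2),d["pixels"].sum()) for d in models.masks_of("wrist","stock_56")])
```

```text
2.25 [ 520.6 -271.4  229.9] [[-0.  1.  0.]
 [ 1.  0.  0.]
 [ 0.  0. -1.]]
[]
[([475.9, -12.0, 17.6], 0.78), ([474.3, 12.1, 13.1], 0.78)] [(0.66, np.int64(2067))]
```

View pics/w1.png

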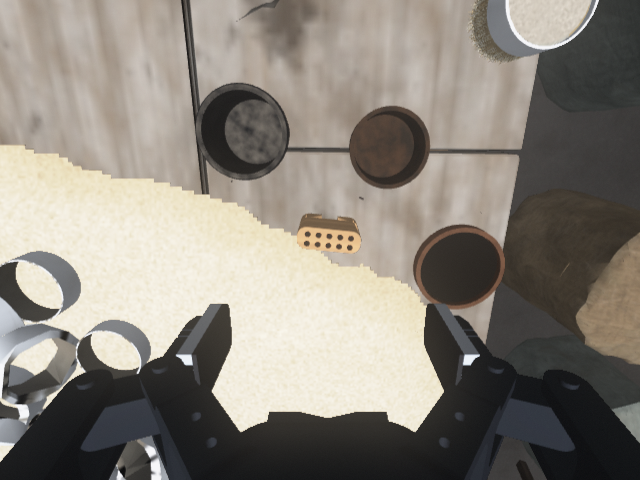

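```bash
cat >> h.py <<'E'
def back(c,uv,z,m=None):
    m=m or imaging.camera_model(c); T=np.linalg.inv(np.array(m["camera_from_world"]))
    d=T[:3,:3]@np.array([(uv[0]-m["cx"])/m["fx"],-(uv[1]-m["cy"])/m["fy"],-1]); o=T[:3,3]
    return o+d*(z-o[2])/d[2]
E
python3 - <<'E'
from h import *
im=cv2.imread("pics/w1.png")[226:256,295:365]
g=cv2.cvtColor(im,cv2.COLOR_BGR2GRAY)
b=(g<90).astype(np.uint8)
n,l,st,ce=cv2.connectedComponentsWithStats(b)
P=[]
for i in range(1,n):
    if st[i,4]>5:
        uv=ce[i]+[295,226]; p=back("wrist",uv,56); print(st[i,4],uv,p); 
# mask outline of top: bright region
hsv=cv2.cvtColor(cv2.imread("pics/w1.png"),cv2.COLOR_BGR2HSV)
k=[d for d in models.masks_of("wrist","stock_56")][0]["pixels"]
ys,xs=np.where(k); print("mask",xs.min(),xs.max(),ys.min(),ys.max())
for x in (305,315,330,345,355): 
    y=np.where(k[:,x])[0]; print(x,y.min(),y.max(),back("wrist",(x,y.max()+1),54)[:2])
for y in (236,241,246):
    x=np.where(k[y])[0]; print(y,x.min(),x.max(),back("wrist",(x.min(),y),54)[:2],back("wrist",(x.max()+1,y),54)[:2])
E
```

```text
17 [307.1 233.6] [ 499.2 -286.6   56. ]
16 [318.  234.5] [ 509.2 -287.4   56. ]
15 [328.7 235.7] [ 519.  -288.6   56. ]
17 [339.6 237. ] [ 529.1 -289.7   56. ]
14 [350.5 238.3] [ 539.2 -290.9   56. ]
16 [306.1 242.9] [ 498.1 -295.7   56. ]
14 [317.3 244.1] [ 508.5 -296.8   56. ]
15 [327.7 245.3] [ 518.1 -297.9   56. ]
14 [338.5 246.3] [ 528.2 -298.8   56. ]
16 [349.2 247.4] [ 538.2 -299.8   56. ]
mask 297 360 214 253
305 215 249 [ 497.  -303.3]
315 214 250 [ 506.4 -304.3]
330 219 251 [ 520.5 -305.2]
345 217 253 [ 534.7 -307.1]
355 222 252 [ 544.1 -306.1]
236 297 359 [ 489.8 -289.5] [ 548.2 -289.2]
241 297 360 [ 489.7 -294.4] [ 549.3 -294.1]
246 299 359 [ 491.4 -299.3] [ 548.5 -299.1]
```

Run:
```python
from h import *
plan([518.7,-293.2,110],4,-6)
```

```text
[[-0.058, 0.004, 0.4], [0, 0, np.float64(0.257)]]
[[-0.058, 0.005, 0.4], [0, 0, np.float64(0.257)]]
[[-0.058, 0.007, 0.4], [0, 0, np.float64(0.257)]]
[[-0.057, 0.009, 0.4], [0, 0, np.float64(0.257)]]
```

Request:
arm_command(
  increments=[
    [[-0.058, 0.004, 0.4], [0, 0, 0.257]],
    [[-0.058, 0.005, 0.4], [0, 0, 0.257]],
    [[-0.058, 0.007, 0.4], [0, 0, 0.257]],
    [[-0.057, 0.009, 0.4], [0, 0, 0.257]],
    [[0, 0, 0], [0, 0, 0]],
    [[0, 0, 0], [0, 0, 0]],
    [[0, 0, 0], [0, 0, 0]],
  ],
)

```text
t: 3.08
tool_pos: [520.8, -291.8, 111.4]
tool_rot: [[0.102, 0.995, 0.002], [0.995, -0.102, -0.001], [-0.0, 0.002, -1.0]]
force: [-0.3, 0.5, -0.1]
grip_width: 1.0
grip_force: 0.0
```

Run:
```python
from h import *
s=state();print(s["tool_pos"],np.degrees(np.arctan2(s["tool_rot"][1][1],s["tool_rot"][0][1])))
plan([518.7,-293.2,31],4,-6)
```

```text
[ 520.8 -291.8  111.4] -5.826129840546977
[[-0.005, -0.007, 0.268], [0, 0, np.float64(0.007)]]
[[-0.005, -0.007, 0.268], [0, 0, np.float64(0.007)]]
[[-0.005, -0.007, 0.268], [0, 0, np.float64(0.007)]]
[[-0.005, -0.007, 0.268], [0, 0, np.float64(0.007)]]
```

Request:
arm_command(
  increments=[
    [[-0.005, -0.007, 0.268], [0, 0, 0]],
    [[-0.005, -0.007, 0.268], [0, 0, 0]],
    [[-0.005, -0.007, 0.268], [0, 0, 0]],
    [[-0.005, -0.007, 0.268], [0, 0, 0]],
    [[0, 0, 0], [0, 0, 0]],
    [[0, 0, 0], [0, 0, 0]],
  ],
)

```text
t: 3.58
tool_pos: [518.6, -292.8, 30.9]
tool_rot: [[0.101, 0.995, 0.001], [0.995, -0.101, -0.0], [-0.0, 0.001, -1.0]]
force: [-0.0, -0.4, -0.2]
grip_width: 1.001
grip_force: 0.0
```

Request:
arm_command(
  increments=[
    [[0, 0, 0], [0, 0, 0]],
    [[0, 0, 0], [0, 0, 0]],
    [[0, 0, 0], [0, 0, 0]],
    [[0, 0, 0], [0, 0, 0]],
    [[0, 0, 0], [0, 0, 0]],
    [[0, 0, 0], [0, 0, 0]],
    [[0, 0, 0], [0, 0, 0]],
    [[0, 0, 0], [0, 0, 0]],
  ],
  claw=-1,
  squeeze=80,
)

```text
t: 4.25
tool_pos: [519.4, -293.2, 31.9]
tool_rot: [[0.102, 0.995, 0.004], [0.995, -0.102, -0.002], [-0.001, 0.004, -1.0]]
force: [-0.5, 0.2, 7.7]
grip_width: 0.691
grip_force: 84.8
```

Run:
```python
from h import *
print(state()["tool_pos"])
s=state()
plan([518.7,-293.2,210],5)
print('second');s=dict(s);s["tool_pos"]=[518.7,-293.2,210]
plan([478,-100,210],7,2,s)
```

```text
[ 519.4 -293.2   31.9]
[[-0.001, 0.0, -0.475], [0, 0, 0.0]]
[[-0.001, 0.0, -0.475], [0, 0, 0.0]]
[[-0.001, 0.0, -0.475], [0, 0, 0.0]]
[[-0.001, 0.0, -0.475], [0, 0, 0.0]]
[[-0.001, 0.0, -0.475], [0, 0, 0.0]]
second
[[0.358, -0.114, -0.001], [0, 0, np.float64(-0.186)]]
[[0.36, -0.107, -0.001], [0, 0, np.float64(-0.186)]]
[[0.362, -0.1, -0.001], [0, 0, np.float64(-0.186)]]
[[0.364, -0.093, -0.001], [0, 0, np.float64(-0.186)]]
[[0.366, -0.086, -0.001], [0, 0, np.float64(-0.186)]]
[[0.368, -0.079, -0.001], [0, 0, np.float64(-0.186)]]
[[0.369, -0.072, -0.001], [0, 0, np.float64(-0.186)]]
```

Request:
arm_command(
  increments=[
    [[0, 0, -0.25], [0, 0, 0]],
    [[0, 0, -0.5], [0, 0, 0]],
    [[0, 0, -0.5], [0, 0, 0]],
    [[0, 0, -0.5], [0, 0, 0]],
    [[0, 0, -0.5], [0, 0, 0]],
    [[0.36, -0.11, -0.1], [0, 0, -0.07]],
    [[0.36, -0.11, 0], [0, 0, -0.07]],
    [[0.36, -0.1, 0], [0, 0, -0.07]],
    [[0.36, -0.1, 0], [0, 0, -0.07]],
    [[0.36, -0.1, 0], [0, 0, -0.07]],
    [[0.36, -0.09, 0], [0, 0, -0.07]],
    [[0.36, -0.09, 0], [0, 0, -0.07]],
  ],
)

```text
t: 5.25
tool_pos: [480.3, -98.9, 206.9]
tool_rot: [[0.05, 0.999, 0.002], [0.999, -0.05, -0.001], [-0.0, 0.002, -1.0]]
force: [0.6, 0.9, -0.5]
grip_width: 0.69
grip_force: 85.8
```

Request:
arm_command(
  increments=[
    [[0, 0, 0], [0, 0, 0]],
    [[0, 0, 0], [0, 0, 0]],
    [[0, 0, 0], [0, 0, 0]],
    [[0, 0, 0], [0, 0, 0]],
  ],
)

```text
t: 5.58
tool_pos: [480.8, -101.5, 206.1]
tool_rot: [[0.052, 0.999, 0.001], [0.999, -0.052, -0.001], [-0.001, 0.001, -1.0]]
force: [0.6, -0.3, -0.1]
grip_width: 0.683
grip_force: 85.8
```

Run:
```python
from h import *
s=state();print(s["t"],s["tool_pos"],s["tool_rot"])
im=imaging.read_camera("wrist");cv2.imwrite("pics/w2.png",im)
m=imaging.camera_model("wrist");np.save("m2.npy",m,allow_pickle=True)
for n in ("rail_mid","cheek_face","jaw_face","rack"): print(n,lm("wrist",n))
```

```text
5.5833 [ 480.8 -101.5  206.1] [[ 0.1  1.   0. ]
 [ 1.  -0.1 -0. ]
 [-0.   0.  -1. ]]
rail_mid []
cheek_face [([473.9, -23.4, 66.9], 0.58)]
jaw_face [([482.4, -92.9, 172.9], 0.66)]
rack []
```

View pics/w2.png

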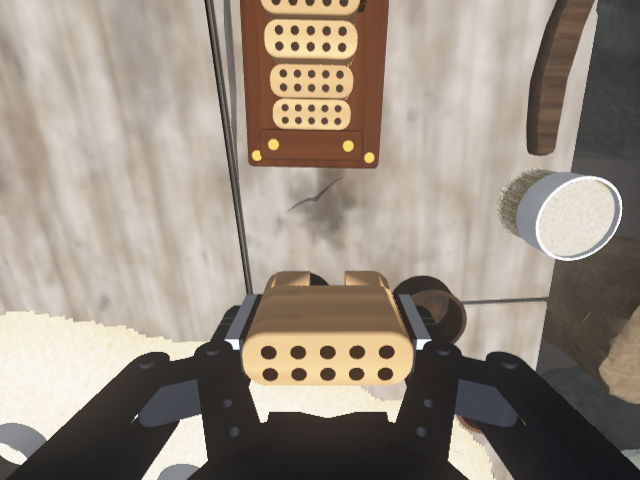

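```bash
cat >> h.py <<'E'
def holes(im,box,z,m,thr=95,amin=12):
    x0,y0,x1,y1=box; g=cv2.cvtColor(im[y0:y1,x0:x1],cv2.COLOR_BGR2GRAY)
    n,l,st,ce=cv2.connectedComponentsWithStats((g<thr).astype(np.uint8))
    P=np.array([back("",ce[i]+[x0,y0],z,m) for i in range(1,n) if amin<st[i,4]<250 and st[i,0]>0 and st[i,1]>0 and st[i,0]+st[i,2]<x1-x0 and st[i,1]+st[i,3]<y1-y0])
    if len(P)<4: print("few",len(P)); return
    c,v=P[:,:2].mean(0),np.linalg.svd(P[:,:2]-P[:,:2].mean(0))[2][0]; v=v*np.sign(v[0])
    print(len(P),"centre",c,"yaw",np.degrees(np.arctan2(v[1],v[0])),"span",np.ptp((P[:,:2]-c)@v))
    return c
E
python3 - <<'E'
from h import *
m=np.load("m2.npy",allow_pickle=True).item(); im=cv2.imread("pics/w2.png")
holes(im,(280,103,345,127),54,m); holes(im,(277,67,347,97),64,m); holes(im,(270,22,352,58),84,m)
holes(im,(252,342,405,384),206.1+24.5,m)
E
```

```text
10 centre [473.4  -9.5] yaw -3.9391305042432454 span 40.36090450052118
10 centre [475.3  12.5] yaw -4.074133782185164 span 40.280231017549156
10 centre [477.1  34.5] yaw -4.105305002032906 span 40.196893919221395
10 centre [481.  -96.9] yaw -2.6523186287796414 span 40.24174904572921
```

Run:
```python
from h import *
plan([474.4,1,104],6,-4.6)
```

```text
[[0.225, -0.025, 0.226], [0, 0, np.float64(0.045)]]
[[0.225, -0.026, 0.226], [0, 0, np.float64(0.045)]]
[[0.225, -0.027, 0.226], [0, 0, np.float64(0.045)]]
[[0.225, -0.029, 0.226], [0, 0, np.float64(0.045)]]
[[0.225, -0.03, 0.226], [0, 0, np.float64(0.045)]]
[[0.225, -0.031, 0.226], [0, 0, np.float64(0.045)]]
```

Request:
arm_command(
  increments=[
    [[0.225, -0.025, 0.226], [0, 0, 0.045]],
    [[0.225, -0.026, 0.226], [0, 0, 0.045]],
    [[0.225, -0.027, 0.226], [0, 0, 0.045]],
    [[0.225, -0.029, 0.226], [0, 0, 0.045]],
    [[0.225, -0.03, 0.226], [0, 0, 0.045]],
    [[0.225, -0.031, 0.226], [0, 0, 0.045]],
    [[0, 0, 0], [0, 0, 0]],
    [[0, 0, 0], [0, 0, 0]],
    [[0, 0, 0], [0, 0, 0]],
    [[0, 0, 0], [0, 0, 0]],
  ],
)

```text
t: 6.67
tool_pos: [474.7, 0.2, 104.8]
tool_rot: [[0.081, 0.997, 0.001], [0.997, -0.081, -0.001], [-0.001, 0.001, -1.0]]
force: [0.7, -0.7, -0.2]
grip_width: 0.688
grip_force: 86.0
```

Run:
```python
from h import *
s=state();print(s["t"],s["tool_pos"],s["tool_rot"],s["force"])
im=imaging.read_camera("wrist");cv2.imwrite("pics/w3.png",im)
m=imaging.camera_model("wrist");np.save("m3.npy",m,allow_pickle=True)
holes(im,(252,342,405,384),128.5,m)
im=imaging.read_camera("side");u=proj("side",[476,20,60]).astype(int);print(u)
c=im[u[1]-75:u[1]+75,u[0]-100:u[0]+100];cv2.imwrite("pics/s3.png",cv2.resize(c,(800,600),interpolation=cv2.INTER_CUBIC))
```

```text
6.6667 [474.7   0.2 104.8] [[ 0.1  1.   0. ]
 [ 1.  -0.1 -0. ]
 [-0.   0.  -1. ]] [ 0.7 -0.7 -0.2]
10 centre [475.1   4.2] yaw -4.25570942554144 span 40.60178496287173
[343 226]
```

View pics/w3.png

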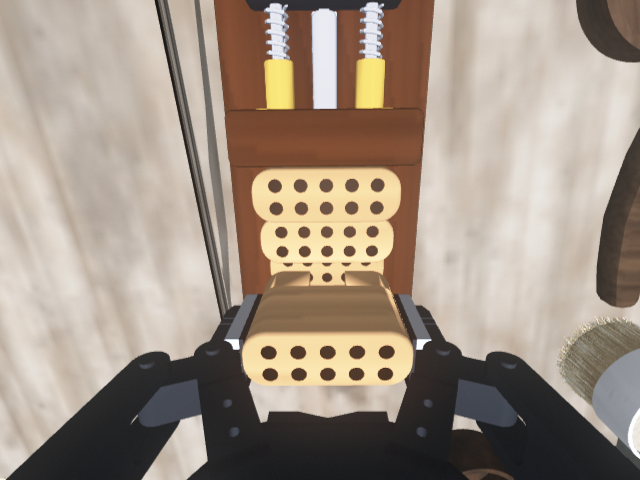

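View pics/s3.png

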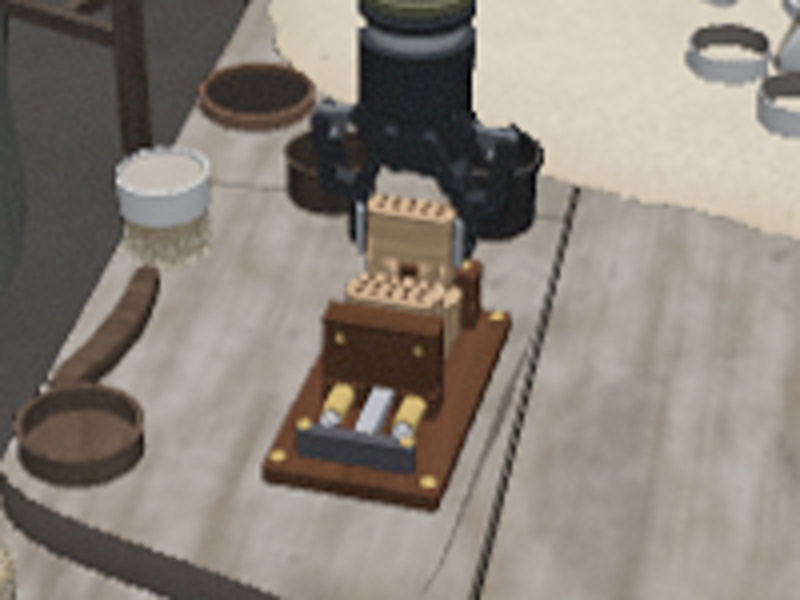

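Run:
```python
from h import *
m=np.load("m3.npy",allow_pickle=True).item(); im=cv2.imread("pics/w3.png")
a=holes(im,(268,225,386,258),84,m,105);b=holes(im,(260,176,394,216),94,m,105)
```

```text
10 centre [477.3  33.9] yaw -4.09367498024359 span 40.26559720280538
10 centre [478.8  55.9] yaw -4.0864760816341965 span 40.42095539745327
```

Request:
arm_command(
  increments=[
    [[0.02, 0, 0.035], [0, 0, 0]],
    [[0.02, 0, 0.035], [0, 0, 0]],
    [[0.02, 0, 0], [0, 0, 0]],
    [[0.02, 0, 0], [0, 0, 0]],
    [[0.02, 0, 0], [0, 0, 0]],
    [[0, 0, 0], [0, 0, 0]],
    [[0, 0, 0], [0, 0, 0]],
  ],
)

```text
t: 7.35
tool_pos: [474.5, 7.4, 98.7]
tool_rot: [[0.08, 0.997, -0.001], [0.997, -0.08, -0.003], [-0.003, -0.001, -1.0]]
force: [0.3, -5.3, -1.7]
grip_width: 0.689
grip_force: 85.9
```

Request:
arm_command(
  increments=[
    [[0.015, 0, 0], [0, 0, 0]],
    [[0.015, 0, 0], [0, 0, 0]],
    [[0.015, 0, 0], [0, 0, 0]],
    [[0.015, 0, 0], [0, 0, 0]],
    [[0.015, 0, 0], [0, 0, 0]],
    [[0.015, 0, 0], [0, 0, 0]],
    [[0, 0, 0], [0, 0, 0]],
  ],
)

```text
t: 7.93
tool_pos: [474.7, 12.2, 98.8]
tool_rot: [[0.082, 0.997, -0.002], [0.997, -0.082, -0.006], [-0.006, -0.002, -1.0]]
force: [0.3, -7.5, 0.1]
grip_width: 0.693
grip_force: 85.9
```

Request:
arm_command(
  increments=[
    [[0.018, 0, 0], [0, 0, 0]],
    [[0.018, 0, 0], [0, 0, 0]],
    [[0.018, 0, 0], [0, 0, 0]],
    [[0.018, 0, 0], [0, 0, 0]],
    [[0.018, 0, 0], [0, 0, 0]],
    [[0.018, 0, 0], [0, 0, 0]],
    [[0.018, 0, 0], [0, 0, 0]],
    [[0.018, 0, 0], [0, 0, 0]],
    [[0, 0, 0], [0, 0, 0]],
  ],
)

```text
t: 8.68
tool_pos: [475.3, 22.0, 98.8]
tool_rot: [[0.083, 0.997, -0.003], [0.997, -0.083, -0.007], [-0.008, -0.002, -1.0]]
force: [0.8, -10.2, 1.0]
grip_width: 0.689
grip_force: 85.8
```

Request:
arm_command(
  increments=[
    [[0.015, 0, 0], [0, 0, 0]],
    [[0.015, 0, 0], [0, 0, 0]],
    [[0.015, 0, 0], [0, 0, 0]],
    [[0.015, 0, 0], [0, 0, 0]],
    [[0, 0, 0], [0, 0, 0]],
  ],
)

```text
t: 9.1
tool_pos: [475.6, 26.0, 98.8]
tool_rot: [[0.083, 0.997, -0.003], [0.997, -0.083, -0.008], [-0.008, -0.002, -1.0]]
force: [1.2, -11.5, 1.4]
grip_width: 0.694
grip_force: 85.8
```

Run:
```python
from h import *
s=state();print(s["t"],s["tool_pos"],s["force"])
im=imaging.read_camera("wrist");cv2.imwrite("pics/w4.png",im)
m=imaging.camera_model("wrist");np.save("m4.npy",m,allow_pickle=True)
holes(im,(252,342,405,384),123.5,m)
```

```text
9.1 [475.6  26.   98.8] [  1.2 -11.5   1.4]
10 centre [476.1  30.8] yaw -4.166053992655175 span 40.197504540917535
```

View pics/w4.png

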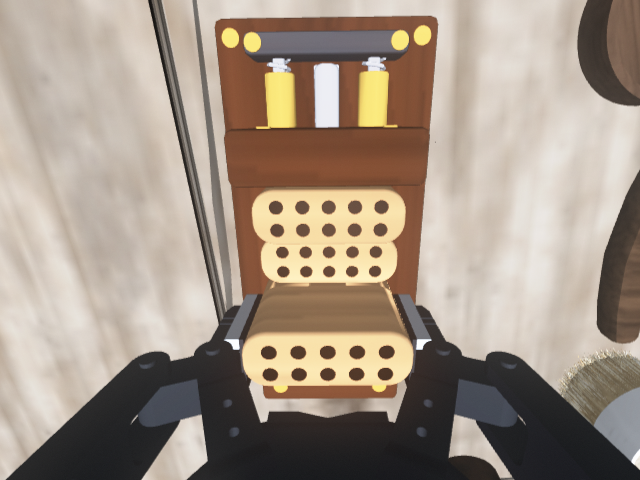

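Request:
arm_command(
  increments=[
    [[0.014, 0.004, 0], [0, 0, 0]],
    [[0.014, 0.004, 0], [0, 0, 0]],
    [[0.014, 0.004, 0], [0, 0, 0]],
    [[0, 0, 0], [0, 0, 0]],
    [[0, 0, 0], [0, 0, 0]],
  ],
)

```text
t: 9.57
tool_pos: [475.9, 28.3, 98.8]
tool_rot: [[0.083, 0.997, -0.005], [0.996, -0.083, -0.009], [-0.01, -0.004, -1.0]]
force: [-0.2, -12.3, 2.7]
grip_width: 0.694
grip_force: 85.9
```

Request:
arm_command(
  increments=[
    [[0.014, 0, 0], [0, 0, 0]],
    [[0, 0, 0], [0, 0, 0]],
    [[0, 0, 0], [0, 0, 0]],
  ],
)

```text
t: 9.82
tool_pos: [475.9, 29.3, 98.8]
tool_rot: [[0.083, 0.997, -0.005], [0.996, -0.083, -0.01], [-0.01, -0.004, -1.0]]
force: [-0.5, -12.5, 2.8]
grip_width: 0.689
grip_force: 85.9
```

Request:
arm_command(
  increments=[
    [[0.01, 0, 0], [0, 0, 0]],
    [[0, 0, 0], [0, 0, 0]],
    [[0, 0, 0], [0, 0, 0]],
  ],
)

```text
t: 10.07
tool_pos: [475.9, 29.9, 98.8]
tool_rot: [[0.083, 0.997, -0.005], [0.996, -0.083, -0.01], [-0.01, -0.004, -1.0]]
force: [-1.5, -12.3, 3.5]
grip_width: 0.687
grip_force: 85.9
```

Request:
arm_command(
  increments=[
    [[0.014, 0, 0], [0, 0, 0]],
    [[0, 0, 0], [0, 0, 0]],
    [[0, 0, 0], [0, 0, 0]],
  ],
)

```text
t: 10.32
tool_pos: [476.0, 30.8, 98.8]
tool_rot: [[0.084, 0.996, -0.005], [0.996, -0.084, -0.01], [-0.01, -0.004, -1.0]]
force: [-0.7, -13.6, 2.1]
grip_width: 0.686
grip_force: 85.9
```

Request:
arm_command(
  increments=[
    [[0.01, 0, 0], [0, 0, 0]],
    [[0, 0, 0], [0, 0, 0]],
    [[0, 0, 0], [0, 0, 0]],
  ],
)

```text
t: 10.57
tool_pos: [476.1, 31.5, 98.8]
tool_rot: [[0.084, 0.996, -0.005], [0.996, -0.084, -0.01], [-0.01, -0.004, -1.0]]
force: [-0.7, -13.7, 2.5]
grip_width: 0.69
grip_force: 85.9
```

Request:
arm_command(
  increments=[
    [[0.01, 0, 0], [0, 0, 0]],
    [[0, 0, 0], [0, 0, 0]],
    [[0, 0, 0], [0, 0, 0]],
  ],
)

```text
t: 10.82
tool_pos: [476.1, 32.1, 98.8]
tool_rot: [[0.084, 0.996, -0.005], [0.996, -0.084, -0.01], [-0.011, -0.004, -1.0]]
force: [-1.2, -13.6, 3.2]
grip_width: 0.691
grip_force: 85.9
```

Request:
arm_command(
  increments=[
    [[0.01, 0, 0], [0, 0, 0]],
    [[0, 0, 0], [0, 0, 0]],
    [[0, 0, 0], [0, 0, 0]],
  ],
)

```text
t: 11.07
tool_pos: [476.1, 32.6, 98.8]
tool_rot: [[0.084, 0.996, -0.005], [0.996, -0.084, -0.011], [-0.011, -0.004, -1.0]]
force: [-1.1, -13.4, 3.1]
grip_width: 0.692
grip_force: 86.0
```

Run:
```python
from h import *
m=np.load("m4.npy",allow_pickle=True).item(); im=cv2.imread("pics/w4.png")
a=holes(im,(268,245,386,279),84,m,105);b=holes(im,(260,198,394,239),94,m,105)
s=state();print(s["t"],s["tool_pos"],s["force"])
im=imaging.read_camera("wrist");cv2.imwrite("pics/w5.png",im)
m=imaging.camera_model("wrist")
holes(im,(252,342,405,384),123.5,m)
a=holes(im,(268,243,386,282),84,m,105);b=holes(im,(260,198,394,241),94,m,105)
```

```text
10 centre [478.4  52.2] yaw -4.333299726193646 span 40.319075850452855
10 centre [480.   74.2] yaw -4.376560361375296 span 40.33320056619124
11.0667 [476.1  32.6  98.8] [ -1.1 -13.4   3.1]
10 centre [476.7  37.6] yaw -4.11305526013162 span 40.19919127825982
10 centre [478.9  58.7] yaw -4.302478152153065 span 40.33895820370549
10 centre [480.5  80.8] yaw -4.243394237598249 span 40.40223173342768
```

Request:
arm_command(
  increments=[
    [[0.01, 0.006, 0], [0, 0, 0]],
    [[0, 0.006, 0], [0, 0, 0]],
    [[0, 0, 0], [0, 0, 0]],
  ],
)

```text
t: 11.37
tool_pos: [476.2, 32.7, 98.7]
tool_rot: [[0.084, 0.996, -0.007], [0.996, -0.084, -0.012], [-0.012, -0.006, -1.0]]
force: [-1.3, -13.9, 5.3]
grip_width: 0.685
grip_force: 86.1
```

Request:
arm_command(
  increments=[
    [[0.006, 0, 0], [0, 0, 0]],
    [[0, 0, 0], [0, 0, 0]],
    [[0, 0, 0], [0, 0, 0]],
  ],
)

```text
t: 11.62
tool_pos: [476.2, 32.7, 98.7]
tool_rot: [[0.084, 0.996, -0.007], [0.996, -0.084, -0.012], [-0.013, -0.006, -1.0]]
force: [-2.5, -16.3, 4.6]
grip_width: 0.687
grip_force: 86.1
```

Request:
arm_command(
  increments=[
    [[-0.004, 0, 0.02], [0, 0, 0]],
    [[0, 0, 0.03], [0, 0, 0]],
    [[0, 0, 0.03], [0, 0, 0]],
    [[0, 0, 0.03], [0, 0, 0]],
    [[0, 0, 0], [0, 0, 0]],
  ],
)

```text
t: 12.03
tool_pos: [476.6, 32.5, 90.5]
tool_rot: [[0.085, 0.996, -0.006], [0.996, -0.085, -0.012], [-0.013, -0.005, -1.0]]
force: [-0.3, -15.7, 3.4]
grip_width: 0.686
grip_force: 86.4
```

Request:
arm_command(
  increments=[
    [[0, 0, 0.03], [0, 0, 0]],
    [[0, 0, 0.03], [0, 0, 0]],
    [[0, 0, 0.03], [0, 0, 0]],
    [[0, 0, 0.03], [0, 0, 0]],
    [[0, 0, 0.03], [0, 0, 0]],
    [[0, 0, 0], [0, 0, 0]],
  ],
)

```text
t: 12.53
tool_pos: [476.5, 32.3, 79.3]
tool_rot: [[0.085, 0.996, -0.006], [0.996, -0.085, -0.012], [-0.013, -0.005, -1.0]]
force: [-0.8, -15.5, 4.0]
grip_width: 0.692
grip_force: 86.6
```

Request:
arm_command(
  increments=[
    [[0, 0, 0.03], [0, 0, 0]],
    [[0, 0, 0.03], [0, 0, 0]],
    [[0, 0, 0.03], [0, 0, 0]],
    [[0, 0, 0.03], [0, 0, 0]],
    [[0, 0, 0.03], [0, 0, 0]],
    [[0, 0, 0], [0, 0, 0]],
  ],
)

```text
t: 13.03
tool_pos: [476.3, 32.2, 68.0]
tool_rot: [[0.085, 0.996, -0.007], [0.996, -0.085, -0.013], [-0.013, -0.006, -1.0]]
force: [-1.9, -16.1, 4.1]
grip_width: 0.689
grip_force: 86.7
```

Run:
```python
from h import *
s=state();print(s["t"],s["tool_pos"],s["force"])
im=imaging.read_camera("wrist");cv2.imwrite("pics/w6.png",im)
m=imaging.camera_model("wrist")
z=s["tool_pos"][2]+24.7
holes(im,(252,342,405,384),z,m)
```

```text
13.0333 [476.3  32.2  68. ] [ -1.9 -16.1   4.1]
10 centre [476.8  37.1] yaw -4.087392217294924 span 40.31465777275143
```

View pics/w6.png

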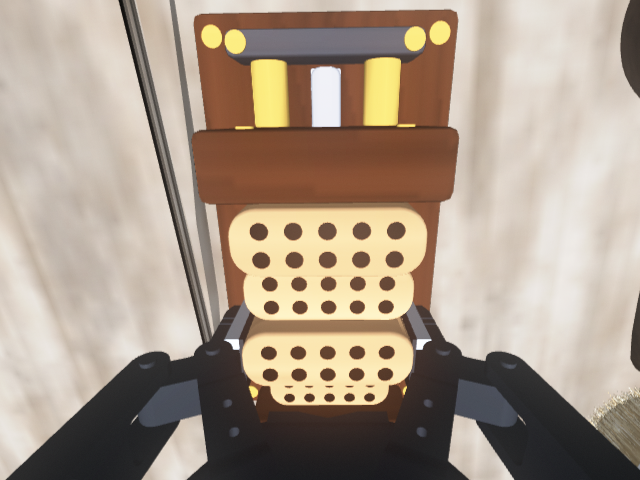

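Request:
arm_command(
  increments=[
    [[-0.005, 0.003, 0.025], [0, 0, 0]],
    [[0, 0, 0.025], [0, 0, 0]],
    [[0, 0, 0.025], [0, 0, 0]],
    [[0, 0, 0.025], [0, 0, 0]],
    [[0, 0, 0], [0, 0, 0]],
  ],
)

```text
t: 13.5
tool_pos: [476.4, 32.2, 60.6]
tool_rot: [[0.085, 0.996, -0.007], [0.996, -0.085, -0.012], [-0.013, -0.006, -1.0]]
force: [-1.8, -15.5, 3.7]
grip_width: 0.691
grip_force: 86.7
```

Request:
arm_command(
  increments=[
    [[0, 0, 0.025], [0, 0, 0]],
    [[0, 0, 0.025], [0, 0, 0]],
    [[0, 0, 0.025], [0, 0, 0]],
    [[0, 0, 0.025], [0, 0, 0]],
    [[0, 0, 0], [0, 0, 0]],
  ],
)

```text
t: 13.92
tool_pos: [476.3, 32.1, 53.1]
tool_rot: [[0.085, 0.996, -0.007], [0.996, -0.085, -0.012], [-0.013, -0.006, -1.0]]
force: [-1.6, -15.3, 4.7]
grip_width: 0.69
grip_force: 86.7
```

Straddling the rail; the last few mm gently.

Request:
arm_command(
  increments=[
    [[0, 0, 0.012], [0, 0, 0]],
    [[0, 0, 0.012], [0, 0, 0]],
    [[0, 0, 0.01], [0, 0, 0]],
    [[0, 0, 0], [0, 0, 0]],
  ],
)

```text
t: 14.25
tool_pos: [476.3, 32.1, 50.8]
tool_rot: [[0.085, 0.996, -0.007], [0.996, -0.085, -0.012], [-0.013, -0.006, -1.0]]
force: [-3.2, -14.4, 5.3]
grip_width: 0.691
grip_force: 86.6
```

Request:
arm_command(
  increments=[
    [[0, 0, 0.008], [0, 0, 0]],
    [[0, 0, 0], [0, 0, 0]],
    [[0, 0, 0], [0, 0, 0]],
  ],
)

```text
t: 14.5
tool_pos: [476.3, 32.1, 50.2]
tool_rot: [[0.085, 0.996, -0.007], [0.996, -0.085, -0.012], [-0.013, -0.006, -1.0]]
force: [-2.2, -15.0, 6.5]
grip_width: 0.687
grip_force: 86.6
```

Request:
arm_command(
  increments=[
    [[0, 0, 0.008], [0, 0, 0]],
    [[0, 0, 0], [0, 0, 0]],
    [[0, 0, 0], [0, 0, 0]],
  ],
)

```text
t: 14.75
tool_pos: [476.3, 32.1, 50.1]
tool_rot: [[0.085, 0.996, -0.006], [0.996, -0.085, -0.012], [-0.013, -0.005, -1.0]]
force: [-3.1, -15.9, 12.5]
grip_width: 0.69
grip_force: 87.7
```

Request:
arm_command(
  increments=[
    [[0, 0, 0.008], [0, 0, 0]],
    [[0, 0, 0], [0, 0, 0]],
    [[0, 0, 0], [0, 0, 0]],
  ],
)

```text
t: 15.0
tool_pos: [476.3, 32.1, 50.0]
tool_rot: [[0.085, 0.996, -0.006], [0.996, -0.085, -0.012], [-0.013, -0.005, -1.0]]
force: [-4.1, -15.1, 18.6]
grip_width: 0.69
grip_force: 88.2
```

Request:
arm_command(
  increments=[
    [[-0.01, 0, -0.014], [0, 0, 0]],
    [[-0.01, 0, 0], [0, 0, 0]],
    [[-0.01, 0, 0], [0, 0, 0]],
    [[-0.01, 0, 0], [0, 0, 0]],
    [[0, 0, 0], [0, 0, 0]],
    [[0, 0, 0], [0, 0, 0]],
  ],
)

```text
t: 15.5
tool_pos: [476.4, 31.9, 50.1]
tool_rot: [[0.082, 0.997, -0.005], [0.997, -0.082, -0.008], [-0.008, -0.005, -1.0]]
force: [-3.7, -9.5, 6.8]
grip_width: 0.69
grip_force: 86.8
```

Request:
arm_command(
  increments=[
    [[-0.01, 0, 0], [0, 0, 0]],
    [[-0.01, 0, 0], [0, 0, 0]],
    [[-0.01, 0, 0], [0, 0, 0]],
    [[-0.01, 0, 0], [0, 0, 0]],
    [[0, 0, 0], [0, 0, 0]],
    [[0, 0, 0], [0, 0, 0]],
  ],
)

```text
t: 16.0
tool_pos: [476.5, 31.1, 50.0]
tool_rot: [[0.08, 0.997, -0.004], [0.997, -0.08, -0.005], [-0.005, -0.004, -1.0]]
force: [-2.5, -6.1, 6.3]
grip_width: 0.691
grip_force: 87.0
```

Request:
arm_command(
  increments=[
    [[-0.01, 0, 0], [0, 0, 0]],
    [[-0.01, 0, 0], [0, 0, 0]],
    [[-0.01, 0, 0], [0, 0, 0]],
    [[0, 0, 0], [0, 0, 0]],
    [[0, 0, 0], [0, 0, 0]],
  ],
)

```text
t: 16.42
tool_pos: [476.4, 29.4, 50.0]
tool_rot: [[0.079, 0.997, -0.004], [0.997, -0.079, -0.004], [-0.004, -0.004, -1.0]]
force: [-3.3, -5.8, 5.5]
grip_width: 0.691
grip_force: 87.0
```

Request:
arm_command(
  increments=[
    [[-0.01, 0, 0], [0, 0, 0]],
    [[-0.01, 0, 0], [0, 0, 0]],
    [[0, 0, 0], [0, 0, 0]],
    [[0, 0, 0], [0, 0, 0]],
  ],
)

```text
t: 16.75
tool_pos: [476.4, 29.2, 50.0]
tool_rot: [[0.078, 0.997, -0.003], [0.997, -0.078, -0.002], [-0.003, -0.003, -1.0]]
force: [-2.8, -3.6, 5.6]
grip_width: 0.695
grip_force: 87.0
```

Request:
arm_command(
  increments=[
    [[0, 0, 0], [0, 0, 0]],
    [[0, 0, 0], [0, 0, 0]],
    [[0, 0, 0], [0, 0, 0]],
    [[0, 0, 0], [0, 0, 0]],
    [[0, 0, 0], [0, 0, 0]],
    [[0, 0, 0], [0, 0, 0]],
  ],
  claw=1,
)

```text
t: 17.25
tool_pos: [478.7, 30.3, 49.7]
tool_rot: [[0.078, 0.997, 0.0], [0.997, -0.078, 0.0], [0.0, 0.0, -1.0]]
force: [0.4, -0.2, 0.4]
grip_width: 1.008
grip_force: 0.0
```

Request:
arm_command(
  increments=[
    [[0, -0.015, -0.1], [0, 0, 0]],
    [[0, -0.015, -0.2], [0, 0, 0]],
    [[0, 0, -0.3], [0, 0, 0]],
    [[0, 0, -0.4], [0, 0, 0]],
    [[0, 0, -0.4], [0, 0, 0]],
    [[-0.3, 0, -0.4], [0, 0, 0]],
    [[-0.4, 0, -0.2], [0, 0, 0]],
    [[-0.3, 0, 0], [0, 0, 0]],
    [[0, 0, 0], [0, 0, 0]],
    [[0, 0, 0], [0, 0, 0]],
    [[0, 0, 0], [0, 0, 0]],
  ],
)

```text
t: 18.17
tool_pos: [470.2, -44.0, 200.0]
tool_rot: [[0.078, 0.997, 0.0], [0.997, -0.078, 0.0], [0.0, 0.0, -1.0]]
force: [0.1, 0.1, 0.8]
grip_width: 0.998
grip_force: 0.0
```

Run:
```python
from h import *
s=state();print(s["t"],s["tool_pos"],s["force"])
im=imaging.read_camera("wrist");cv2.imwrite("pics/w7.png",im)
np.save("m7.npy",imaging.camera_model("wrist"),allow_pickle=True)
```

```text
18.1667 [470.2 -44.  200. ] [0.1 0.1 0.8]
```

View pics/w7.png

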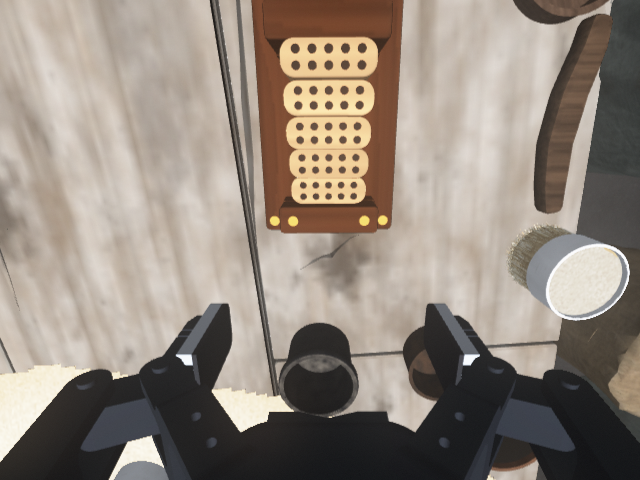

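All five stand in the row, in order of height, with the loose stock third at pixel (328,133). I'll check the spacing from the tuft holes.

Run:
```python
from h import *
m=np.load("m7.npy",allow_pickle=True).item(); im=cv2.imread("pics/w7.png")
C=[holes(im,b,z,m,105,8) for b,z in [((297,180,361,203),54),((294,151,363,175),64),((292,119,366,147),74),((289,82,370,113),84),((285,40,373,74),94)]]
u=np.array([.0715,.9974])
for c in C: d=c-C[0]; print("along",d@u-64,"across",d@[u[1],-u[0]])
```

```text
10 centre [473.6  -9.1] yaw -3.98914947193863 span 40.23669370143344
10 centre [475.5  12.9] yaw -4.043188483666506 span 40.272030483612376
10 centre [476.9  34.9] yaw -4.126311676479172 span 40.28800670962005
10 centre [478.7  56.9] yaw -3.991954478422221 span 40.2599757455985
10 centre [480.2  79. ] yaw -4.041664357999556 span 40.3068292989112
along -64.0 across 0.0
along -41.956694377259666 across 0.3376117312746793
along -19.9225743129063 across 0.1645188316430134
along 2.16396208654686 across 0.39849057172904706
along 24.29549104823397 across 0.29622215021330744
```

Every stock is within 0.5 mm of its place, so I'm handing in.

```bash
python3 -c "
from bench import job
print(job.hand_in())"
```

```text
the job is handed in; nothing more can be done
None
```

The loose stock is home between the 46 mm and 66 mm stocks; in the last picture all five stand in order, each within 0.5 mm of its place relative to the lowest stock, and I handed the job in at about 18 s (no verdict came back).

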